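# Centre the teapot on its tealight warmer

### The arm

A 7-joint arm with a two-finger parallel gripper is mounted at the origin on the work surface. World frame = base frame: x ahead of the robot, y to its left, z up, the work surface at z = 0. Lengths are in m, angles in rad, forces in N, time in s.
With the tool pointing down it reaches from about 0.425 to 0.8 m from the base axis. Payload 8.3 kg.
Tool frame: the origin (TCP) lies at the very end of the fingers, on their centre line; the grasp point (between the pads) lies 19 mm behind it; z points along the fingers, x is the direction in which the jaws open and shut, and the axes are right-handed (so a half turn about z gives the same grasp; the last joint's range is limited). The gripper opens to 85 mm and grips with 20 to 120 N. Pads are 22 mm wide; open, the fingers measure 114 mm over their backs; the gripper's body (76 mm by 85 mm) begins 54 mm behind the grasp point. The pads swing forward as they close: fully open they stand 13 mm farther back than shut.
Start: joints at [1.1, 0.383, 0.016, 1.37, -0.006, 1.388, -0.046], TCP at [0.248, -0.574, 0.231] pointing down, gripper open.
Joint ranges: [-2.95, 2.95], [-0.25, 2.06], [-1.52, 1.56], [0.18, 2.33], [-1.44, 4.58], [0.02, 2.06], [-3.01, 3.01]. Speed limits (rad/s): [2.39, 2.39, 3.01, 3.01, 3.14, 3.14, 3.14].

### API

Orientations are given as a 3x3 rotation matrix whose columns are the frame's x, y, z axes.
In Python, from rig import ctrl gives the robot as it stands. The module is installed in compiled form; this text tells all that it offers.
- The arm moves only by the shell command python3 -m inch 'ROWS' [FORCE]. ROWS is JSON, a list of rows, each an object with "fingers": the gripper's target within -1 to 1 (fully open at 1, half-way at 0, shut at -1); "dp": the shift along the world's x, y, z in mm, a list of three; "rot": the turn, a rotation vector about the world's x, y, z in rad, a list of three. A call has 1 to 8 rows; each row shifts and turns the pose as measured when the row begins; what a row does not reach is not made up. A row lasts 1/12 s, in which the tool goes at most 41.7 mm and 7.16 degrees, less where a joint would pass 70% of its speed; a pose out of reach is approached as far as the arm can. A call with a gripper value outside its range is refused whole. The fingers move at their own pace and stop on an object; FORCE is the grip in N (left out, the last holds). Time passes only in rows, so rows that do not move let the fingers close. It gives the time, the measured TCP pose, the force and the opening at its end, in the units of the state.
- ctrl.get_obs(): the state, without advancing time (a new reading comes with each control period).
- ctrl.grab_frame(name): name is "scene" or "top" or "wrist"; returns (picture, depth): 480x640x3 uint8, red, green, blue; 480x640 float32, m along the optical axis (not along the pixel's ray), 0 where there is no reading.
- ctrl.get_calibration(name): a dict with "K" (3x3 intrinsics, pixels), "R" (3x3) and "t" (3): a world point X has camera coordinates R X + t. Camera axes: x right, y down, z forward; pixel columns grow to the right and rows downward; lengths in m; the calibration is good to about 2 mm. A picture is of the moment at which its call begins: read the wrist's pose just before it. get_calibration takes no time and is no camera call; for the wrist camera it gives the pose at the moment of the call.
- ctrl.job_done(): hands the job in, once; it reports no verdict.
The state is a dict: "time_s": time; "q": joint angles; "joint_vel": joint speeds; "tau": joint torques, N m; "ee_pos": TCP position; "tool_rot": TCP orientation; "ft_force": force on the tool from outside, world axes, zero at the start; "wrist_torque": the same for the moment, N m; "finger_gap": opening from 0.0 (shut) to 1.0 (fully open).
Only numpy, scipy, OpenCV 4.12 (cv2) and the standard library are available. Lean on these libraries where they do the work, as an engineer would, in place of code of your own. Each camera call takes 0.05 s, during which the arm holds its last target. There are 200 camera calls.

### The job

The teapot was set down off-centre on its tealight warmer. With light taps of the fingertips against its round belly, nudge it across until its foot stands centred on the warmer's top plate, to within 7 mm, upright and with its lid on. Do not tip, lift or drag it off, do not use its spout, handle or lid, do not shift the warmer, and leave the other things alone.

Things in the scene. Friction and masses are not known exactly. Their poses are not given: they have to be found in the camera images.
- teapot: cream round-bellied teapot, about 0.5 kg with lid, on the warmer. Origin: centre of the underside of its flat foot (radius 38 mm); z up its axis, x towards the spout, -x towards the handle. Collar top at 82 mm, lid knob top at 109 mm. Slides on the plate with friction about 0.5 to 0.7; narrow-footed: pushed at the belly's widest height or lower it slides, pushed higher it tips
- teapot_belly (a point): point on the teapot's axis 42 mm above its underside, where the belly is widest: 62 mm in radius all round. The belly narrows to 54 mm radius at 18 mm and 50 mm at 68 mm above the underside; a thin gold band runs round it at 51 mm
- teapot_spout: the teapot's spout, part of the pot (its origin and axes are those of the teapot): a tube 26 down to 15 mm thick that leaves the belly at x = +55 mm and ends at x = +112 mm, 88 mm above the pot's underside
- teapot_handle: the teapot's ear-shaped handle, part of the pot (origin and axes of the teapot): an 11 mm bar on the -x side, from the belly out to x = -110 mm, between 10 and 82 mm above the pot's underside
- lid: the loose cream lid with a gold knob, 68 mm in diameter, 55 g, sitting in the teapot's collar. Origin: centre of the underside of its brim, which rests on the collar
- teapot_mouth (a point): centre of the teapot's collar, 82 mm above its underside, where the lid's origin belongs
- warmer: dark steel tealight warmer, about 0.95 kg, loose on the tray, 60 mm high: a round foot dish 72 mm in radius (wider than the pot's belly, so it shows from above), a tealight in the middle, four legs, and a round flat top plate 54 mm in radius. Origin: centre of the foot dish's underside; z up
- warmer_top (a point): centre of the warmer's top plate, on its upper face, 60 mm above the warmer's origin: where the centre of the teapot's foot should be
- tray: white enamel oval tray with a green rolled rim, 280 x 460 mm, fixed to the table; floor 6 mm above the table, rim top at 15 mm. Origin: centre of its underside; y along its length
- tea_glass_a: empty clear tea glass on the tray, 56 mm in diameter, 70 mm high; origin at the centre of its underside. Leave alone
- tea_glass_b: empty clear tea glass on the tray, 56 mm in diameter, 70 mm high; origin at the centre of its underside. Leave alone
- sugar_bowl: blue sugar bowl on the tray, 80 mm in diameter, 50 mm high; origin at the centre of its underside. Leave alone
- jam_jar: red jam jar on the table, 68 mm in diameter, 95 mm high; origin at the centre of its underside. Leave alone
- honey_jar: amber honey jar on the table, 68 mm in diameter, 95 mm high; origin at the centre of its underside. Leave alone
- candle_glass: glass with a pink candle on the table, 76 mm in diameter, 80 mm high; origin at the centre of its underside. Leave alone
- teaspoon: steel teaspoon, 150 mm long, flat on the table. Leave alone
Things that resemble listed ones, but are neither listed nor needed, are in the scene too. There is more than one size of the teapot; the job needs the larger.

How it is judged:
By the outcome, as a careful person would: the job done as asked, in the order asked, and still so for the second after the job is handed in, with the robot touching nothing.
It also fails if it takes over 64 s, if anything falls off the work surface, if the arm or the gripper's body presses on something with over 40 N, if the wrist force passes 120 N, or if a joint passes its speed limit or range.

## Working session

There is one attempt and no reset: what is moved stays moved. The work goes in short steps, Python scripts to look and compute and a shell command to move; the robot and the scene stay as the last step left them, time stands still between calls to the robot, and variables do not carry over. Pictures are saved under pics/ and viewed, about 8 in all and at most 12, crops included, and the job is handed in when it is done.

```bash
mkdir -p pics
python3 - <<'E'
from rig import ctrl
import cv2,numpy as np
for n in("top","scene"):
    p,d=ctrl.grab_frame(n); np.savez(f"{n}0.npz",p=p,d=d,**ctrl.get_calibration(n))
    cv2.imwrite(f"pics/{n}0.png",p[:,:,::-1])
    c=ctrl.get_calibration(n); print(n,c["K"].round(1).tolist(),(-c["R"].T@c["t"]).round(3),c["R"].round(2).tolist())
o=ctrl.get_obs();print(o["time_s"],o["ee_pos"],o["tool_rot"].round(2) if hasattr(o["tool_rot"],'round') else o["tool_rot"],o["ft_force"])
E
```

```text
top [[561.0, 0.0, 315.2], [0.0, 561.0, 237.5], [0.0, 0.0, 1.0]] [ 0.329 -0.018  1.49 ] [[-0.02, -1.0, -0.01], [-1.0, 0.02, -0.07], [0.07, 0.01, -1.0]]
scene [[578.6, 0.0, 308.1], [0.0, 578.6, 229.5], [0.0, 0.0, 1.0]] [1.026 0.595 1.42 ] [[-0.7, 0.72, -0.01], [0.6, 0.57, -0.56], [-0.39, -0.4, -0.83]]
0.1 [ 0.24776208 -0.57330645  0.23036131] [[ 0.4  -0.92 -0.  ]
 [-0.92 -0.4   0.  ]
 [-0.    0.   -1.  ]] [-0.72555245  0.60748406 -0.34459452]
```

View pics/top0.png

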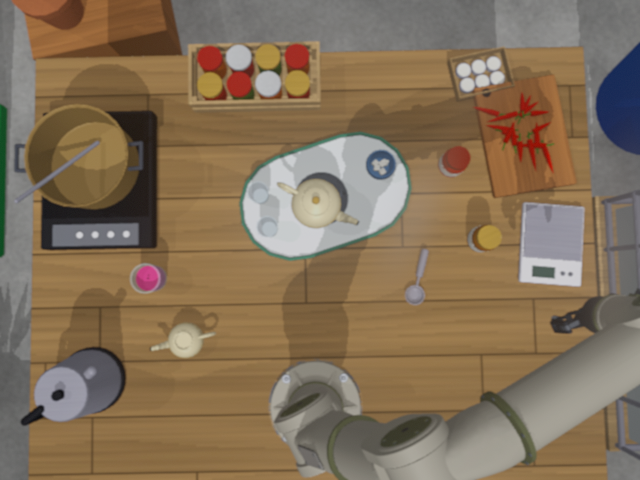

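View pics/scene0.png

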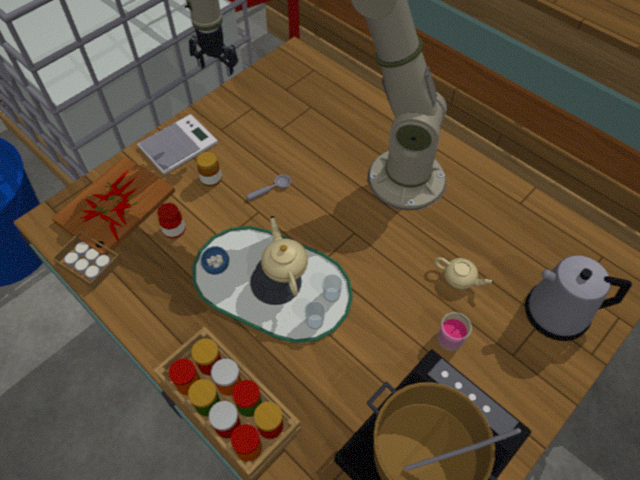

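The top view shows the pot at about (316,203), with the dark warmer dish peeking out up and to its right near (327,192). The spout and handle run from (285,187) to (352,220). In the scene view the pot is at (285,262). I'll move the wrist camera over the pot for a closer look, after a rough fix.

```bash
cat > h.py <<'E'
import numpy as np,cv2
def ray(c,uv,z):
    uv=np.atleast_2d(uv).astype(float); C=-c["R"].T@c["t"]
    d=(np.c_[uv,np.ones(len(uv))]@np.linalg.inv(c["K"]).T)@c["R"]
    return C+d*((z-C[2])/d[:,2])[:,None]
def cloud(c,d):
    v,u=np.indices(d.shape); p=np.stack([(u-c["K"][0,2])/c["K"][0,0]*d,(v-c["K"][1,2])/c["K"][1,1]*d,d],-1)
    return (p-c["t"])@c["R"]
def proj(c,X):
    p=np.asarray(X)@c["R"].T+c["t"]; p=p@c["K"].T; return p[...,:2]/p[...,2:]
E
python3 - <<'E'
from h import *
c=dict(np.load("top0.npz")); P=cloud(c,c["d"])
for n,uv in dict(pot=(316,203),trayL=(300,170),trayR=(350,190),dish=(338,185),tip1=(281,187),tip2=(356,221),sugar=(380,165),ga=(260,193),gb=(267,228)).items(): print(n,P[uv[1],uv[0]].round(3),ray(c,uv,.1).round(3))
from rig import ctrl
w=ctrl.get_calibration("wrist"); o=ctrl.get_obs(); R=np.array(o["tool_rot"]);C=-w["R"].T@w["t"]
print("cam in tool",R.T@(C-o["ee_pos"]),"cam axis in tool",(w["R"]@R).round(3),w["K"][0])
cv2.imwrite("pics/crop.png",cv2.resize(c["p"][140:260,240:400,::-1],None,fx=5,fy=5,interpolation=2))
E
```

```text
pot [ 0.509 -0.012  0.166] [[ 0.518 -0.012  0.1  ]]
trayL [0.621 0.03  0.007] [[0.602 0.027 0.1  ]]
trayR [ 0.564 -0.103  0.008] [[ 0.549 -0.097  0.1  ]]
dish [ 0.569 -0.069  0.06 ] [[ 0.562 -0.068  0.1  ]]
tip1 [0.56  0.075 0.1  ] [[0.56  0.075 0.1  ]]
tip2 [ 0.466 -0.107  0.153] [[ 0.471 -0.11   0.1  ]]
sugar [ 0.621 -0.18   0.049] [[ 0.611 -0.174  0.1  ]]
ga [0.561 0.137 0.008] [[0.546 0.128 0.1  ]]
gb [0.466 0.12  0.01 ] [[0.458 0.111 0.1  ]]
cam in tool [-0.00025822 -0.07440645 -0.14330544] cam axis in tool [[ 1.     0.    -0.001]
 [-0.001  0.957 -0.291]
 [ 0.001  0.291  0.957]] [361.81861425   0.         314.93001266]
```

View pics/crop.png

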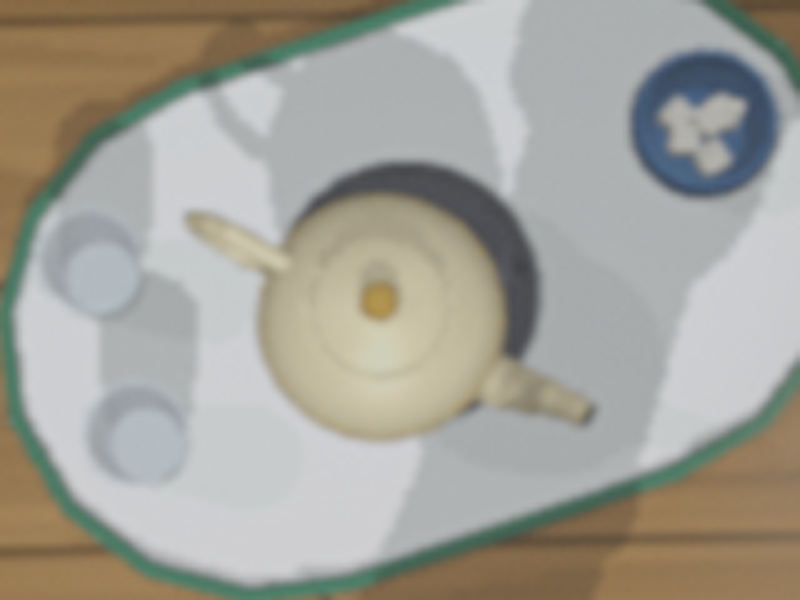

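```bash
cat >> h.py <<'E'
from scipy.optimize import least_squares
def fitc(p,r,x0):
    s=least_squares(lambda x:np.hypot(p[:,0]-x[0],p[:,1]-x[1])-r,x0,loss="soft_l1",f_scale=.001)
    return s.x,np.abs(s.fun).mean()
def measure(c,z_dish=.010,guess=(.52,-.012),verbose=1,zb=.108,rd=.072):
    hsv=cv2.cvtColor(c["p"],cv2.COLOR_RGB2HSV).astype(int); H,S,V=hsv[...,0],hsv[...,1],hsv[...,2]
    P=cloud(c,c["d"])
    # pixels within 110 mm of the guess on the z=0.1 plane
    v,u=np.indices(H.shape); W=ray(c,np.c_[u.ravel(),v.ravel()],.06)
    near=(np.hypot(W[:,0]-guess[0],W[:,1]-guess[1])<.125).reshape(H.shape)
    cream=(near&(H>12)&(H<35)&(S>35)&(V>60)).astype(np.uint8)
    k=max(3,int(.03*c["K"][0,0]/np.median(c["d"][near&(c["d"]>0)])))|1
    cream=cv2.morphologyEx(cream,cv2.MORPH_CLOSE,np.ones((3,3),np.uint8))
    op=cv2.morphologyEx(cream,cv2.MORPH_OPEN,cv2.getStructuringElement(cv2.MORPH_ELLIPSE,(k,k)))
    cn=max(cv2.findContours(op,0,1)[0],key=cv2.contourArea)[:,0,:].astype(float)
    # belly outline points (drop those within 30 deg of the spout/handle axis)
    w=ray(c,cn,zb)[:,:2]; ctr=w.mean(0)
    for _ in range(5):
        a=np.arctan2(w[:,1]-ctr[1],w[:,0]-ctr[0]); ax=np.arctan2(-.09,-.045)
        m=np.abs(np.sin(a-ax))>.5
        s=least_squares(lambda x:np.hypot(w[m,0]-x[0],w[m,1]-x[1])-x[2],[*ctr,.062],loss="soft_l1",f_scale=.001); ctr=s.x[:2]
    dark=(near&(V<100)&(S<90)).astype(np.uint8)
    dark=cv2.morphologyEx(dark,cv2.MORPH_OPEN,np.ones((3,3),np.uint8))
    n,l,st,ce=cv2.connectedComponentsWithStats(dark); i=1+st[1:,4].argmax(); dk=l==i
    print("dark area",st[i],"depth z",np.percentile(P[dk][:,2],[10,50,90]).round(4))
    cd=max(cv2.findContours(dk.astype(np.uint8),0,1)[0],key=cv2.contourArea)[:,0,:]
    far=cv2.dilate(cream,np.ones((5,5),np.uint8))
    cd=np.array([q for q in cd if not far[q[1],q[0]]])
    d=ray(c,cd,z_dish)[:,:2]; D,e=fitc(d,rd,ctr)
    for _ in range(3):
        r=np.hypot(*(d-D).T); d=d[np.abs(r-rd)<.006]; D,e=fitc(d,rd,D)
    print("pot",ctr.round(4),"r",s.x[2].round(4),"res",np.abs(s.fun).mean().round(4),"dish",D.round(4),"res",e.round(4),"n",len(d),"move mm",((D-ctr)*1000).round(1))
    return ctr,D,cn,cd
E
python3 - <<'E'
from h import *
measure(dict(np.load("top0.npz")))
measure(dict(np.load("scene0.npz")))
E
```

```text
dark area [308 173  39  38 362] depth z [0.0084 0.0245 0.0679]
pot [ 0.5181 -0.0118] r 0.0604 res 0.0006 dish [ 0.5394 -0.0205] res 0.0011 n 61 move mm [21.4 -8.7]
dark area [ 250  262   44   43 1071] depth z [0.009  0.015  0.0684]
pot [ 0.5036 -0.0268] r 0.0692 res 0.008 dish [ 0.6459 -0.0358] res 0.0032 n 9 move mm [142.2  -9. ]
```

```bash
python3 -m inch '[{"fingers":0,"dp":[18,30,14],"rot":[0,0,-0.05]},{"fingers":0,"dp":[18,30,14],"rot":[0,0,-0.05]},{"fingers":0,"dp":[18,30,14],"rot":[0,0,-0.05]},{"fingers":0,"dp":[18,30,14],"rot":[0,0,-0.05]},{"fingers":0,"dp":[18,30,14],"rot":[0,0,-0.05]},{"fingers":0,"dp":[18,33,10],"rot":[0,0,-0.05]},{"fingers":0,"dp":[18,33,10],"rot":[0,0,-0.05]},{"fingers":0,"dp":[18,33,10],"rot":[0,0,-0.05]}]'; python3 -c "
from rig import ctrl
print(ctrl.get_obs()['q'],ctrl.get_obs()['tool_rot'])"
```

```text
time_s: 0.77
ee_pos: [0.3844, -0.3185, 0.3248]
tool_rot: [[-0.028, -1.0, -0.01], [-1.0, 0.028, 0.015], [-0.015, 0.011, -1.0]]
ft_force: [1.0, -0.2, 0.4]
finger_gap: 0.504
[ 0.73725345  0.10048758 -0.11504097  1.51619226  0.00527412  1.54250691
 -0.97593839] [[-0.02770911 -0.99956487 -0.01011291]
 [-0.9995085   0.02755633  0.01494695]
 [-0.01466177  0.01052211 -0.99983715]]
```

```bash
python3 -m inch '[{"fingers":0,"dp":[19,34,5],"rot":[0,0,-0.045]},{"fingers":0,"dp":[19,34,5],"rot":[0,0,-0.045]},{"fingers":0,"dp":[19,34,5],"rot":[0,0,-0.045]},{"fingers":0,"dp":[19,34,5],"rot":[0,0,-0.045]},{"fingers":0,"dp":[19,34,5],"rot":[0,0,-0.045]},{"fingers":0,"dp":[19,34,5],"rot":[0,0,-0.045]},{"fingers":0,"dp":[19,34,5],"rot":[0,0,-0.045]},{"fingers":0,"dp":[19,34,5],"rot":[0,0,-0.045]}]'; python3 -m inch '[{"fingers":0,"dp":[14,30,0],"rot":[0,0,0]},{"fingers":0,"dp":[10,30,0],"rot":[0,0,0]},{"fingers":0,"dp":[0,0,0],"rot":[0,0,0]},{"fingers":0,"dp":[0,0,0],"rot":[0,0,0]}]'
python3 - <<'E'
from rig import ctrl
from h import *
c=ctrl.get_calibration("wrist");p,d=ctrl.grab_frame("wrist"); c=dict(c,p=p,d=d); np.savez("w0.npz",**c)
cv2.imwrite("pics/w0.png",p[:,:,::-1])
r=measure(c,guess=(.53,-.015))
E
```

```text
time_s: 1.43
ee_pos: [0.5393, -0.032, 0.3673]
tool_rot: [[-0.398, -0.917, -0.005], [-0.917, 0.398, 0.016], [-0.013, 0.011, -1.0]]
ft_force: [0.8, -0.6, 0.8]
finger_gap: 0.499
time_s: 1.77
ee_pos: [0.5653, 0.0424, 0.3656]
tool_rot: [[-0.389, -0.921, -0.008], [-0.921, 0.388, 0.021], [-0.016, 0.015, -1.0]]
ft_force: [-0.4, -0.8, -0.2]
finger_gap: 0.498
dark area [ 320  121  105   79 3898] depth z [0.012  0.0145 0.0676]
pot [ 0.5163 -0.0123] r 0.063 res 0.0005 dish [ 0.5422 -0.0262] res 0.0008 n 171 move mm [ 25.9 -13.9]
```

View pics/w0.png

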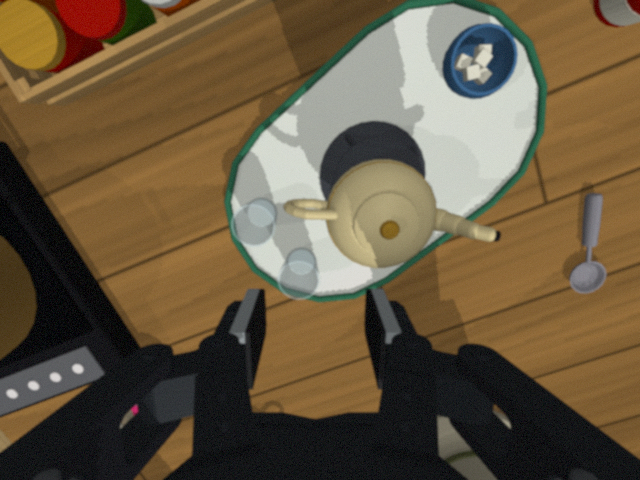

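The wrist view shows the belly at (382,213), the dish crescent at (373,160), the handle to the left and the spout to the right. Depth puts the dish rim at z≈14 mm, so I'll refine the fit with that.

Run:
```python
from h import *
w=dict(np.load("w0.npz"));t=dict(np.load("top0.npz"))
for z in (.010,.0145):
    for c in (w,t): r=measure(c,z_dish=z,guess=(.53,-.015))
v=w["p"].copy(); 
P=cloud(w,w["d"]); 
# knob: orange pixels
hsv=cv2.cvtColor(w["p"],cv2.COLOR_RGB2HSV)
m=(hsv[...,1]>190)&(hsv[...,0]>14)&(hsv[...,0]<26); m[:200]=0;m[260:]=0;m[:,:360]=0;m[:,420:]=0
q=np.argwhere(m)[:,::-1]; print("knob",len(q),ray(w,q.mean(0),.172), P[m].mean(0))
# plate from depth: dark points at z .06-.07
V=hsv[...,2]; a=(np.abs(P[...,2]-.067)<.006)&(V<100)&(np.hypot(P[...,0]-.54,P[...,1]+.02)<.08)
pp=P[a]; print("plate pts",len(pp),pp[:,2].mean(), "far edge along d", np.percentile(pp[:,:2]@np.array([.88,-.47]),[50,95,99]), "dish proj",np.array([.54,-.023])@[.88,-.47])
cn=max(cv2.findContours(a.astype(np.uint8),0,1)[0],key=cv2.contourArea)[:,0]
e=ray(w,cn,.066)[:,:2]; r=np.hypot(*(e-[.54,-.022]).T); print(r.round(3))
```

```text
dark area [ 320  121  105   79 3898] depth z [0.012  0.0145 0.0676]
pot [ 0.5163 -0.0123] r 0.063 res 0.0005 dish [ 0.5422 -0.0262] res 0.0008 n 171 move mm [ 25.9 -13.9]
dark area [308 173  39  38 362] depth z [0.0084 0.0245 0.0679]
pot [ 0.5181 -0.0118] r 0.0604 res 0.0006 dish [ 0.5394 -0.0205] res 0.0011 n 61 move mm [21.4 -8.7]
dark area [ 320  121  105   79 3898] depth z [0.012  0.0145 0.0676]
pot [ 0.5163 -0.0123] r 0.063 res 0.0005 dish [ 0.5423 -0.0258] res 0.0011 n 171 move mm [ 26.  -13.5]
dark area [308 173  39  38 362] depth z [0.0084 0.0245 0.0679]
pot [ 0.5181 -0.0118] r 0.0604 res 0.0006 dish [ 0.5386 -0.0203] res 0.0011 n 61 move mm [20.6 -8.5]
knob 115 [[ 0.5185803  -0.01177003  0.172     ]] [ 0.51939296 -0.01160749  0.17436151]
plate pts 1739 0.06680324618090885 far edge along d [0.52433666 0.54025761 0.54304875] dish proj 0.48601
[0.058 0.057 0.058 0.058 0.058 0.058 0.058 0.059 0.058 0.058 0.057 0.058
 0.058 0.057 0.058 0.057 0.058 0.057 0.058 0.057 0.057 0.057 0.057 0.056
 0.056 0.057 0.057 0.056 0.056 0.055 0.055 0.055 0.055 0.055 0.056 0.055
 0.055 0.054 0.055 
[... 352 characters left out ...]
 0.033 0.034 0.034 0.033 0.033 0.033 0.033 0.033 0.033 0.033 0.033
 0.033 0.033 0.033 0.033 0.033 0.033 0.034 0.034 0.034 0.035 0.035 0.035
 0.036 0.036 0.037 0.037 0.037 0.038 0.038 0.039 0.04  0.04  0.04  0.041
 0.041 0.042 0.043 0.043 0.044 0.044 0.045 0.046 0.046 0.047 0.048 0.048
 0.05  0.05  0.051 0.052 0.052 0.053 0.054 0.055 0.056 0.056 0.056 0.057
 0.057 0.056 0.057 0.057 0.056 0.057 0.057 0.057 0.057 0.058 0.057 0.058
 0.058 0.057 0.058 0.058 0.058 0.058 0.058 0.058 0.058 0.058 0.058 0.058
 0.058 0.059 0.058 0.058 0.059 0.058 0.059 0.058 0.059 0.058 0.059 0.058
 0.058 0.059 0.058 0.058 0.059 0.059 0.058 0.058 0.059 0.059 0.059 0.059
 0.058 0.058 0.058 0.058 0.058 0.058 0.058 0.058]
```

```bash
cat >> h.py <<'E'
def plate(c,g=(.54,-.022)):
    P=cloud(c,c["d"]);V=c["p"].max(2)
    a=(np.abs(P[...,2]-.067)<.006)&(V<100)&(np.hypot(P[...,0]-g[0],P[...,1]-g[1])<.08)
    a=cv2.morphologyEx(a.astype(np.uint8),cv2.MORPH_OPEN,np.ones((3,3),np.uint8))
    cn=max(cv2.findContours(a,0,1)[0],key=cv2.contourArea)[:,0]
    e=ray(c,cn,.066)[:,:2]; D=np.array(g)
    for tol in (.02,.008,.005,.004,.004):
        k=e[np.abs(np.hypot(*(e-D).T)-.054)<tol]; D,err=fitc(k,.054,D)
    s=least_squares(lambda x:np.hypot(k[:,0]-x[0],k[:,1]-x[1])-x[2],[*D,.054]); print("plate",D.round(4),err.round(4),len(k),"free",s.x.round(4)); return D,cn
E
python3 - <<'E'
from h import *
w=dict(np.load("w0.npz")); D,cn=plate(w); r=measure(w,z_dish=.0145,guess=(.53,-.015))
v=w["p"].copy()
for p,z,R,col in((D,.066,.054,(255,0,0)),(r[0],.108,.062,(0,255,0)),(D,.0145,.072,(0,255,255))):
    t=np.linspace(0,6.283,80); X=np.c_[p[0]+R*np.cos(t),p[1]+R*np.sin(t),0*t+z]
    cv2.polylines(v,[np.round(proj(w,X)*16).astype(int)],True,col,1,shift=4)
cv2.imwrite("pics/w0b.png",cv2.resize(v[90:290,260:520,::-1],None,fx=3,fy=3))
E
```

```text
plate [ 0.5432 -0.025 ] 0.0006 127 free [ 0.5449 -0.0255  0.0526]
dark area [ 320  121  105   79 3898] depth z [0.012  0.0145 0.0676]
pot [ 0.5163 -0.0123] r 0.063 res 0.0005 dish [ 0.5423 -0.0258] res 0.0011 n 171 move mm [ 26.  -13.5]
```

View pics/w0b.png

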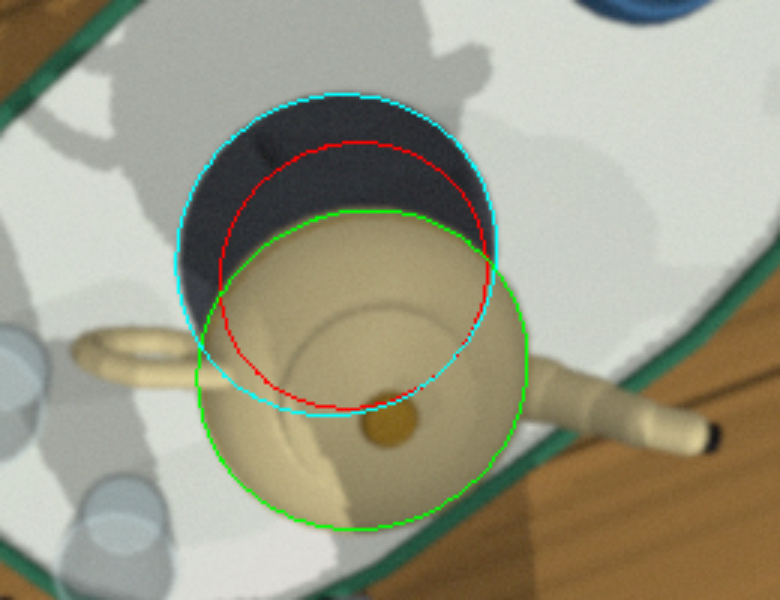

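The overlays (plate, dish and belly) all fit the edges, so the pot must go about (+26.5, −13) mm. I'll turn the tool so the camera stays behind it, then come in behind the pot.

```bash
python3 -m inch '[{"fingers":0,"dp":[-7,0,0],"rot":[0,0,0.124]},{"fingers":0,"dp":[-7,0,0],"rot":[0,0,0.124]},{"fingers":0,"dp":[-7,0,0],"rot":[0,0,0.124]},{"fingers":0,"dp":[-7,0,0],"rot":[0,0,0.124]},{"fingers":0,"dp":[-7,0,0],"rot":[0,0,0.124]},{"fingers":0,"dp":[-7,0,0],"rot":[0,0,0.124]},{"fingers":0,"dp":[-7,0,0],"rot":[0,0,0.124]},{"fingers":0,"dp":[-7,0,0],"rot":[0,0,0.124]}]'; python3 -m inch '[{"fingers":0,"dp":[-7,0,-5],"rot":[0,0,0.124]},{"fingers":0,"dp":[-7,0,-5],"rot":[0,0,0.124]},{"fingers":0,"dp":[-7,0,-5],"rot":[0,0,0.124]},{"fingers":0,"dp":[-7,0,-5],"rot":[0,0,0.124]},{"fingers":0,"dp":[-7,0,-5],"rot":[0,0,0.124]},{"fingers":0,"dp":[-7,0,-5],"rot":[0,0,0.124]},{"fingers":0,"dp":[-7,0,-5],"rot":[0,0,0.124]},{"fingers":0,"dp":[-7,0,-5],"rot":[0,0,0.124]}]'
```

```text
time_s: 2.48
ee_pos: [0.5051, 0.0327, 0.3627]
tool_rot: [[0.563, -0.826, -0.026], [-0.826, -0.563, -0.001], [-0.014, 0.022, -1.0]]
ft_force: [-0.1, -1.0, -0.4]
finger_gap: 0.497
time_s: 3.15
ee_pos: [0.4439, 0.0205, 0.3215]
tool_rot: [[1.0, 0.027, -0.011], [0.027, -0.999, -0.025], [-0.012, 0.025, -1.0]]
ft_force: [0.5, 0.1, 0.0]
finger_gap: 0.496
```

```bash
python3 -m inch '[{"fingers":0,"dp":[-1,2,-6],"rot":[0,0,0.124]},{"fingers":0,"dp":[-1,2,-6],"rot":[0,0,0.124]},{"fingers":0,"dp":[-1,2,-6],"rot":[0,0,0.124]},{"fingers":0,"dp":[-1,2,-6],"rot":[0,0,0.124]},{"fingers":0,"dp":[-1,2,-6],"rot":[0,0,0.124]},{"fingers":0,"dp":[-1,2,-6],"rot":[0,0,0.124]},{"fingers":0,"dp":[-1,2,-6],"rot":[0,0,0.124]},{"fingers":0,"dp":[-1,2,-6],"rot":[0,0,0.124]}]'; python3 -m inch '[{"fingers":0,"dp":[-1,1,0],"rot":[0,0,0.1]},{"fingers":0,"dp":[0,0,0],"rot":[0,0,0]},{"fingers":0,"dp":[0,0,0],"rot":[0,0,0]}]'
```

```text
time_s: 3.82
ee_pos: [0.4312, 0.0252, 0.2717]
tool_rot: [[0.517, 0.856, 0.019], [0.856, -0.517, -0.027], [-0.013, 0.03, -0.999]]
ft_force: [-0.8, 0.7, 0.3]
finger_gap: 0.5
time_s: 4.07
ee_pos: [0.4282, 0.0227, 0.2702]
tool_rot: [[0.427, 0.904, 0.019], [0.904, -0.426, -0.026], [-0.016, 0.029, -0.999]]
ft_force: [-0.3, 0.3, 0.5]
finger_gap: 0.502
```

```bash
python3 -m inch '[{"fingers":0,"dp":[2,5,-30],"rot":[0,0,0]},{"fingers":0,"dp":[1,2,-30],"rot":[0,0,0]},{"fingers":0,"dp":[0,0,-30],"rot":[0,0,0]},{"fingers":0,"dp":[0,0,-30],"rot":[0,0,0]},{"fingers":0,"dp":[0,0,-25],"rot":[0,0,0]},{"fingers":0,"dp":[0,0,-20],"rot":[0,0,0]},{"fingers":0,"dp":[0,0,0],"rot":[0,0,0]},{"fingers":0,"dp":[0,0,0],"rot":[0,0,0]}]'
```

```text
time_s: 4.73
ee_pos: [0.4324, 0.0243, 0.1028]
tool_rot: [[0.463, 0.886, 0.028], [0.887, -0.462, -0.029], [-0.013, 0.038, -0.999]]
ft_force: [0.3, -0.2, 0.8]
finger_gap: 0.501
```

```bash
python3 -m inch '[{"fingers":0,"dp":[0,4,-7],"rot":[0,0,0]},{"fingers":0,"dp":[4.5,-2,0],"rot":[0,0,0]},{"fingers":0,"dp":[4.5,-2,0],"rot":[0,0,0]},{"fingers":0,"dp":[0,0,0],"rot":[0,0,0]}]'; python3 -m inch '[{"fingers":0,"dp":[2.5,-1,0],"rot":[0,0,0]},{"fingers":0,"dp":[2.5,-1,0],"rot":[0,0,0]},{"fingers":0,"dp":[0,0,0],"rot":[0,0,0]}]'
```

```text
time_s: 5.07
ee_pos: [0.4451, 0.0236, 0.0995]
tool_rot: [[0.468, 0.883, 0.034], [0.884, -0.467, -0.03], [-0.01, 0.044, -0.999]]
ft_force: [-0.2, 0.0, 0.2]
finger_gap: 0.496
time_s: 5.32
ee_pos: [0.4526, 0.0213, 0.1015]
tool_rot: [[0.469, 0.883, 0.038], [0.883, -0.468, -0.03], [-0.009, 0.047, -0.999]]
ft_force: [-0.2, 0.5, -0.6]
finger_gap: 0.504
```

```bash
python3 -m inch '[{"fingers":0,"dp":[0,0,-6],"rot":[0,0,0]},{"fingers":0,"dp":[2,-1,-1],"rot":[0,0,0]},{"fingers":0,"dp":[0,0,0],"rot":[0,0,0]}]'; python3 -m inch '[{"fingers":0,"dp":[2,-1,-1],"rot":[0,0,0]},{"fingers":0,"dp":[2,-1,-1],"rot":[0,0,0]},{"fingers":0,"dp":[0,0,0],"rot":[0,0,0]}]'
```

```text
time_s: 5.57
ee_pos: [0.4553, 0.0201, 0.0943]
tool_rot: [[0.469, 0.882, 0.039], [0.883, -0.468, -0.03], [-0.008, 0.048, -0.999]]
ft_force: [1.0, 0.1, 0.5]
finger_gap: 0.503
time_s: 5.82
ee_pos: [0.4581, 0.0186, 0.0913]
tool_rot: [[0.468, 0.883, 0.036], [0.884, -0.467, -0.03], [-0.009, 0.045, -0.999]]
ft_force: [-0.4, 0.3, -1.0]
finger_gap: 0.496
```

```bash
python3 -m inch '[{"fingers":0,"dp":[2,-1,0],"rot":[0,0,0]},{"fingers":0,"dp":[2,-1,0],"rot":[0,0,0]},{"fingers":0,"dp":[0,0,0],"rot":[0,0,0]}]'; python3 -m inch '[{"fingers":0,"dp":[2,-1,0],"rot":[0,0,0]},{"fingers":0,"dp":[2,-1,0],"rot":[0,0,0]},{"fingers":0,"dp":[0,0,0],"rot":[0,0,0]}]'
python3 - <<'E'
from rig import ctrl
from h import *
p,d=ctrl.grab_frame("top"); c=dict(ctrl.get_calibration("top"),p=p,d=d); np.savez("t1.npz",**c)
measure(c,z_dish=.0145,guess=(.53,-.015))
cv2.imwrite("pics/t1.png",cv2.resize(p[140:260,240:400,::-1],None,fx=5,fy=5,interpolation=2))
E
```

```text
time_s: 6.07
ee_pos: [0.4612, 0.0171, 0.0909]
tool_rot: [[0.467, 0.884, 0.033], [0.884, -0.466, -0.029], [-0.01, 0.043, -0.999]]
ft_force: [-0.6, 0.4, 1.6]
finger_gap: 0.498
time_s: 6.32
ee_pos: [0.4649, 0.0154, 0.0908]
tool_rot: [[0.467, 0.884, 0.032], [0.884, -0.466, -0.029], [-0.011, 0.042, -0.999]]
ft_force: [-1.6, 0.5, 0.8]
finger_gap: 0.495
dark area [321 173  26  35 192] depth z [0.0077 0.0128 0.0658]
pot [ 0.5384 -0.0299] r 0.0441 res 0.0091 dish [ 0.5403 -0.0196] res 0.0008 n 41 move mm [ 1.9 10.3]
```

View pics/t1.png

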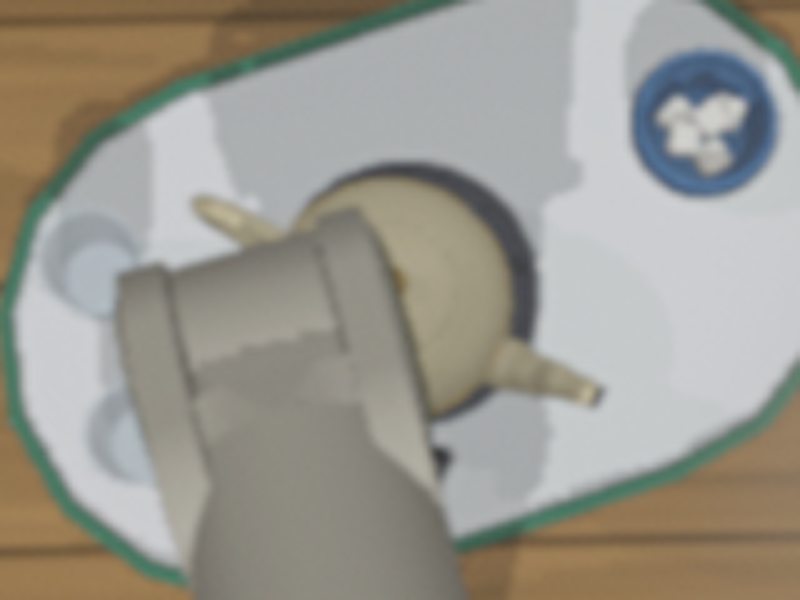

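The crop shows the pot moved about 8–9 mm along the push line: the spout tip is now at crop (600,395), was (592,412). The pot is upright and the warmer is in place. I'll push most of the rest, then back off and re-measure.

```bash
python3 -m inch '[{"fingers":0,"dp":[2,-1.3,0],"rot":[0,0,0]},{"fingers":0,"dp":[2,-1.3,0],"rot":[0,0,0]},{"fingers":0,"dp":[2,-1.3,0],"rot":[0,0,0]},{"fingers":0,"dp":[0,0,0],"rot":[0,0,0]}]';python3 -m inch '[{"fingers":0,"dp":[2,-1.3,0],"rot":[0,0,0]},{"fingers":0,"dp":[2,-1.3,0],"rot":[0,0,0]},{"fingers":0,"dp":[0,0,0],"rot":[0,0,0]}]'
```

```text
time_s: 6.7
ee_pos: [0.4709, 0.0118, 0.0908]
tool_rot: [[0.466, 0.884, 0.031], [0.885, -0.465, -0.029], [-0.011, 0.041, -0.999]]
ft_force: [-2.3, 0.1, 1.3]
finger_gap: 0.5
time_s: 6.95
ee_pos: [0.475, 0.0094, 0.0908]
tool_rot: [[0.466, 0.885, 0.031], [0.885, -0.465, -0.028], [-0.011, 0.04, -0.999]]
ft_force: [-2.8, 1.1, 1.0]
finger_gap: 0.503
```

```bash
python3 -m inch '[{"fingers":0,"dp":[2,-1.3,0],"rot":[0,0,0]},{"fingers":0,"dp":[2,-1.2,0],"rot":[0,0,0]},{"fingers":0,"dp":[0,0,0],"rot":[0,0,0]},{"fingers":0,"dp":[0,0,0],"rot":[0,0,0]}]'; python3 -m inch '[{"fingers":0,"dp":[-8,4,0],"rot":[0,0,0]},{"fingers":0,"dp":[-12,6,0],"rot":[0,0,0]},{"fingers":0,"dp":[-12,6,0],"rot":[0,0,0]},{"fingers":0,"dp":[0,0,35],"rot":[0,0,0]},{"fingers":0,"dp":[0,0,40],"rot":[0,0,0]},{"fingers":0,"dp":[0,0,40],"rot":[0,0,0]},{"fingers":0,"dp":[0,0,40],"rot":[0,0,0]},{"fingers":0,"dp":[0,0,40],"rot":[0,0,0]}]'; python3 -m inch '[{"fingers":0,"dp":[10,-5,35],"rot":[0,0,0]},{"fingers":0,"dp":[25,-10,25],"rot":[0,0,0]},{"fingers":0,"dp":[36,-18,0],"rot":[0,0,0]},{"fingers":0,"dp":[36,-18,0],"rot":[0,0,0]},{"fingers":0,"dp":[30,-15,0],"rot":[0,0,0]},{"fingers":0,"dp":[0,0,0],"rot":[0,0,0]},{"fingers":0,"dp":[0,0,0],"rot":[0,0,0]}]'
python3 - <<'E'
from rig import ctrl
from h import *
c=ctrl.get_calibration("wrist");p,d=ctrl.grab_frame("wrist"); c=dict(c,p=p,d=d); np.savez("w1.npz",**c)
print("cam",-c["R"].T@c["t"])
v=p.copy()
try:
    r=measure(c,z_dish=.0145,guess=(.542,-.024))
    for q,z,R,col in((r[1],.0145,.072,(0,255,255)),(r[0],.108,.062,(0,255,0))):
        t=np.linspace(0,6.283,80); X=np.c_[q[0]+R*np.cos(t),q[1]+R*np.sin(t),0*t+z]
        cv2.polylines(v,[np.round(proj(c,X)*16).astype(int)],True,col,1,shift=4)
except Exception as e: print(e)
cv2.imwrite("pics/w1.png",v[:,:,::-1])
E
```

```text
time_s: 7.28
ee_pos: [0.479, 0.0071, 0.0907]
tool_rot: [[0.465, 0.885, 0.03], [0.885, -0.464, -0.028], [-0.011, 0.04, -0.999]]
ft_force: [-5.0, 2.0, 2.1]
finger_gap: 0.498
time_s: 7.95
ee_pos: [0.4368, 0.0223, 0.2837]
tool_rot: [[0.467, 0.884, 0.019], [0.884, -0.466, -0.03], [-0.018, 0.03, -0.999]]
ft_force: [1.9, 0.6, -0.2]
finger_gap: 0.503
time_s: 8.53
ee_pos: [0.5815, -0.0465, 0.3602]
tool_rot: [[0.469, 0.882, 0.048], [0.883, -0.467, -0.038], [-0.011, 0.06, -0.998]]
ft_force: [-1.3, 0.6, 0.6]
finger_gap: 0.499
cam [ 0.50932066 -0.00602131  0.49877584]
attempt to get argmax of an empty sequence
```

View pics/w1.png

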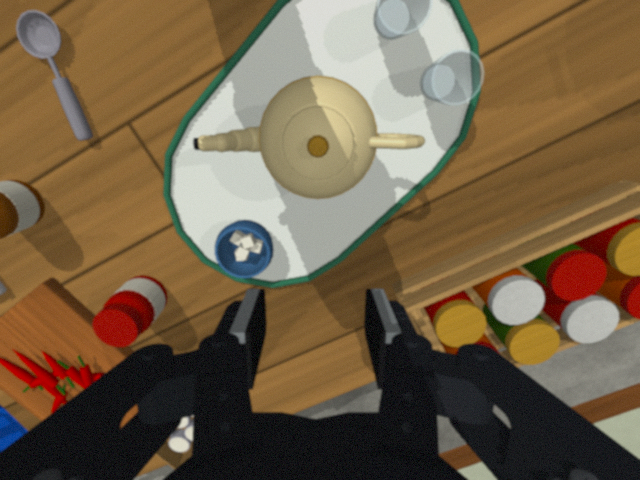

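The wrist view has the pot at (318,137), upright with its lid on. From this height the belly hides the dish, so I'll swing the arm aside and use the top and scene cameras.

```bash
python3 -m inch '[{"fingers":0,"dp":[0,-40,0],"rot":[0,0,0]},{"fingers":0,"dp":[0,-40,0],"rot":[0,0,0]},{"fingers":0,"dp":[-5,-40,0],"rot":[0,0,0]},{"fingers":0,"dp":[-10,-40,0],"rot":[0,0,0]},{"fingers":0,"dp":[-10,-40,0],"rot":[0,0,0]},{"fingers":0,"dp":[-10,-40,0],"rot":[0,0,0]},{"fingers":0,"dp":[0,-20,0],"rot":[0,0,0]},{"fingers":0,"dp":[0,0,0],"rot":[0,0,0]}]'
cat >> h.py <<'E'
def pot(c,g=(.542,-.024),zb=.108):
    hsv=cv2.cvtColor(c["p"],cv2.COLOR_RGB2HSV).astype(int); H,S,V=hsv[...,0],hsv[...,1],hsv[...,2]
    v,u=np.indices(H.shape); W=ray(c,np.c_[u.ravel(),v.ravel()],zb)
    near=(np.hypot(W[:,0]-g[0],W[:,1]-g[1])<.085).reshape(H.shape)
    m=(near&(H>12)&(H<35)&(S>35)&(V>60)).astype(np.uint8)
    cn=max(cv2.findContours(cv2.morphologyEx(m,cv2.MORPH_CLOSE,np.ones((5,5))),0,1)[0],key=cv2.contourArea)[:,0]
    w=ray(c,cn,zb)[:,:2]; x=np.array([*g,.062])
    for tol in (.02,.01,.004,.003):
        k=w[np.abs(np.hypot(*(w-x[:2]).T)-x[2])<tol]
        s=least_squares(lambda x:np.hypot(k[:,0]-x[0],k[:,1]-x[1])-x[2],x,loss="soft_l1",f_scale=.001); x=s.x
    print("pot",x.round(4),len(k)); return x
E
python3 - <<'E'
from rig import ctrl
from h import *
pot(dict(np.load("w1.npz"))); pot(dict(np.load("w0.npz")),(.516,-.012)); pot(dict(np.load("top0.npz")),(.516,-.012))
p,d=ctrl.grab_frame("top"); c=dict(ctrl.get_calibration("top"),p=p,d=d); np.savez("t2.npz",**c)
pot(c)
try: measure(c,z_dish=.0145,guess=(.54,-.022))
except Exception as e: print(e)
s,ds=ctrl.grab_frame("scene"); np.savez("s2.npz",p=s,d=ds,**ctrl.get_calibration("scene"))
a=cv2.resize(p[160:240,275:375,::-1],(500,400),interpolation=2); b=cv2.resize(s[220:320,225:325,::-1],(400,400),interpolation=2)
a=cv2.resize(a,(400,320)); a=cv2.copyMakeBorder(a,0,80,0,0,0)
cv2.imwrite("pics/t2.png",np.hstack([a,b]))
E
```

```text
time_s: 9.25
ee_pos: [0.5364, -0.3066, 0.3625]
tool_rot: [[0.456, 0.889, 0.051], [0.89, -0.454, -0.041], [-0.013, 0.064, -0.998]]
ft_force: [-0.3, -0.1, -0.7]
finger_gap: 0.501
pot [ 0.5405 -0.0243  0.062 ] 311
pot [ 0.5162 -0.0125  0.063 ] 285
pot [ 0.518  -0.0121  0.0605] 127
pot [ 0.5377 -0.0228  0.0605] 125
dark area [308 212  34  13 163] depth z [0.0069 0.0115 0.0171]
pot [ 0.5377 -0.0223] r 0.0605 res 0.0006 dish [ 0.547  -0.0247] res 0.0009 n 34 move mm [ 9.3 -2.4]
```

View pics/t2.png

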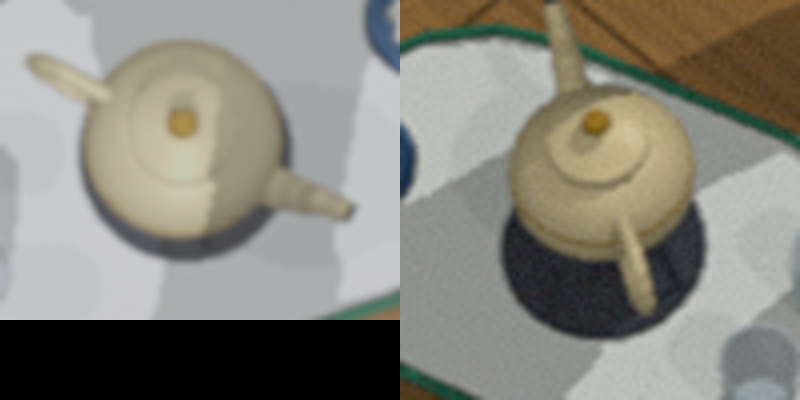

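The composite shows the pot upright with its lid on and nearly concentric with the dish. The dish arc fitted from the top camera reads a few mm different from before, so I'll compare the dish edges before and after to see whether the warmer shifted.

Run:
```python
from h import *
def dishedge(c,g=(.541,-.023),z=.0145):
    # radial search for outermost dark->light edge, subpixel, per angle
    V=cv2.GaussianBlur(c["p"].max(2),(3,3),0).astype(np.float32); out=[]
    rr=np.arange(.058,.090,.0005)
    for a in np.radians(np.arange(0,360,3)):
        X=np.c_[g[0]+rr*np.cos(a),g[1]+rr*np.sin(a),0*rr+z]; uv=proj(c,X).astype(np.float32)
        v=cv2.remap(V,uv[None,:,0],uv[None,:,1],1)[0]; gr=np.gradient(v)
        hi=v[-16:].min(); lo=v[:30].min(); 
        if lo>75 or hi<110: continue
        i=np.argmax(gr)
        if v[max(0,i-8)]>95 : continue
        out.append((np.degrees(a),rr[i]))
    return np.array(out)
E={}
for n in("top0","t2","scene0","s2","w0"):
    o=dishedge(dict(np.load(n+".npz"))); E[n]={int(round(a)):r for a,r in o}
    a=np.radians(o[:,0]); p=np.c_[.541+o[:,1]*np.cos(a),-.023+o[:,1]*np.sin(a)]
    D,e=fitc(p,.072,[.541,-.023]); print(n,len(o),"angles",o[:,0].min(),o[:,0].max(),"dish",D.round(4),e.round(4))
for A,B in(("top0","t2"),("scene0","s2")):
    k=sorted(set(E[A])&set(E[B])); print(A,B,[(x,round((E[B][x]-E[A][x])*1000,1)) for x in k])
print(sorted((k,round(r*1000,1)) for k,r in E["t2"].items()))
pot(dict(np.load("t2.npz")))
```

```text
top0 2 angles 282.0 285.0 dish [ 0.5595 -0.0205] 0.0
t2 3 angles 192.00000000000003 198.0 dish [ 0.542  -0.0172] 0.0007
scene0 69 angles 0.0 357.0 dish [ 0.5462 -0.0255] 0.0009
s2 75 angles 0.0 357.0 dish [ 0.5465 -0.0259] 0.0009
w0 66 angles 0.0 357.0 dish [ 0.5433 -0.0258] 0.0005
top0 t2 []
scene0 s2 [(0, np.float64(0.0)), (3, np.float64(0.0)), (6, np.float64(0.0)), (9, np.float64(0.0)), (12, np.float64(-0.5)), (15, np.float64(0.0)), (18, np.float64(0.0)), (21, np.float64(0.0)), (24, np.float64(-0.5)), (27, np.float64(-0.5)), (30, np.float64(0.0)), (33, np.float64(0.0)), (36, np.float64(0.0)), (39, np.float64(0.5)), (42, np.float64(0.0)), (45, np.float64(0.0)), (48, np.float64(0.0)), (51, np.float64(1.5)), (54, np.float64(1.5)), (57, np.float64(0.0)), (60, np.float64(0.0)), (63, np.float64(0.0)), (66, np.float64(0.0)), (69, np.float64(1.0)), (72, np.float64(0.0)), (75, np.float64(0.0)), (78, np.float64(0.0)), (81, np.float64(0.0)), (84, np.float64(0.0)), (87, np.float64(0.0)), (111, np.float64(0.0)), (114, np.float64(0.0)), (117, np.float64(0.0)), (120, np.float64(0.0)), (123, np.float64(0.0)), (126, np.float64(0.0)), (129, np.float64(-2.5)), (132, np.float64(0.0)), (135, np.float64(-3.0)), (138, np.float64(0.0)), (141, np.float64(0.0)), (297, np.float64(0.0)), (300, np.float64(0.0)), (303, np.float64(0.0)), (306, np.float64(0.0)), (309, np.float64(0.0)), (312, np.float64(4.0)), (315, np.float64(0.0)), (318, np.float64(0.5)), (321, np.float64(0.5)), (324, np.float64(0.0)), (327, np.float64(0.0)), (330, np.float64(0.0)), (333, np.float64(0.0)), (336, np.float64(0.0)), (339, np.float64(0.5)), (342, np.float64(0.5)), (345, np.float64(0.0)), (348, np.float64(0.0)), (351, np.float64(0.0)), (354, np.float64(0.0)), (357, np.float64(-1.0))]
[(192, np.float64(70.0)), (195, np.float64(68.0)), (198, np.float64(69.5))]
pot [ 0.5377 -0.0228  0.0605] 125
```

The warmer has not moved: the scene camera's dish edges are identical. Next, a knob cross-check of the remaining offset, since the wrist says about 3 mm and the top about 5 mm.

Run:
```python
from h import *
for n,g in(("w0",(.517,-.012)),("w1",(.54,-.024)),("top0",(.517,-.012)),("t2",(.538,-.023)),("scene0",(.517,-.012)),("s2",(.54,-.024))):
    c=dict(np.load(n+".npz")); hsv=cv2.cvtColor(c["p"],cv2.COLOR_RGB2HSV); P=cloud(c,c["d"])
    u0=proj(c,np.array([*g,.168])); m=(hsv[...,1]>160)&(hsv[...,0]>10)&(hsv[...,0]<28)
    v,u=np.indices(m.shape); m&=np.hypot(u-u0[0],v-u0[1])<20
    n_,l,st,ce=cv2.connectedComponentsWithStats(m.astype(np.uint8)); i=1+st[1:,4].argmax()
    print(n,st[i,4],"knob z.168",ray(c,ce[i],.168)[0,:2].round(4),end=" | ")
    z=P[...,2]; b=(z>.085)&(z<.145)&(np.hypot(P[...,0]-g[0],P[...,1]-g[1])<.075)
    q=P[b]; d_=q[:,:2]-g; a=np.arctan2(d_[:,1],d_[:,0]); k=np.abs(np.sin(a-np.arctan2(-.095,-.049)))>.5; q=q[k]
    # belly surface radius profile (given heights 18/42/68 mm above the foot, parabola)
    prof=np.interp
    co=np.polyfit([.084,.108,.134],[.054,.062,.050],2)
    s=least_squares(lambda x:np.hypot(q[:,0]-x[0],q[:,1]-x[1])-np.polyval(co,q[:,2]),g,loss="soft_l1",f_scale=.002)
    print("belly depth fit",s.x.round(4),len(q),np.abs(s.fun).mean().round(4))
```

```text
w0 230 knob z.168 [ 0.5172 -0.0122] | belly depth fit [ 0.517  -0.0117] 4141 0.0018
w1 298 knob z.168 [ 0.5398 -0.024 ] | belly depth fit [ 0.54   -0.0246] 4934 0.0019Traceback (most recent call last):
  File "<stdin>", line 6, in <module>
ValueError: attempt to get argmax of an empty sequence
```

```bash
python3 -m inch '[{"fingers":0,"dp":[-12,38,-5],"rot":[0,0,0]},{"fingers":0,"dp":[-12,38,-5],"rot":[0,0,0]},{"fingers":0,"dp":[-12,38,-5],"rot":[0,0,0]},{"fingers":0,"dp":[-12,38,-5],"rot":[0,0,0]},{"fingers":0,"dp":[-12,38,-5],"rot":[0,0,0]},{"fingers":0,"dp":[-12,38,-10],"rot":[0,0,0]},{"fingers":0,"dp":[-12,38,-10],"rot":[0,0,0]},{"fingers":0,"dp":[-12,30,-10],"rot":[0,0,0]}]'; python3 -m inch '[{"fingers":0,"dp":[0,0,0],"rot":[0,0,0]},{"fingers":0,"dp":[0,0,0],"rot":[0,0,0]}]'
```

```text
time_s: 10.02
ee_pos: [0.4385, 0.0047, 0.3072]
tool_rot: [[0.439, 0.897, 0.058], [0.898, -0.437, -0.041], [-0.012, 0.07, -0.997]]
ft_force: [1.2, 0.2, 0.2]
finger_gap: 0.502
time_s: 10.18
ee_pos: [0.4336, 0.0175, 0.3062]
tool_rot: [[0.421, 0.905, 0.059], [0.907, -0.419, -0.043], [-0.015, 0.072, -0.997]]
ft_force: [-0.8, -0.6, -0.2]
finger_gap: 0.499
```

```bash
python3 -m inch '[{"fingers":0,"dp":[3,8,-30],"rot":[0.02,0.03,-0.05]},{"fingers":0,"dp":[0,3,-35],"rot":[0,0,0]},{"fingers":0,"dp":[0,0,-35],"rot":[0,0,0]},{"fingers":0,"dp":[0,0,-35],"rot":[0,0,0]},{"fingers":0,"dp":[0,0,-35],"rot":[0,0,0]},{"fingers":0,"dp":[0,0,-30],"rot":[0,0,0]},{"fingers":0,"dp":[0,0,0],"rot":[0,0,0]},{"fingers":0,"dp":[0,0,0],"rot":[0,0,0]}]'
```

```text
time_s: 10.85
ee_pos: [0.4348, 0.0373, 0.1042]
tool_rot: [[0.453, 0.891, 0.04], [0.891, -0.452, -0.028], [-0.007, 0.049, -0.999]]
ft_force: [-0.3, 0.5, 1.2]
finger_gap: 0.495
```

```bash
python3 -m inch '[{"fingers":0,"dp":[3,-5,-12],"rot":[0,0,0]},{"fingers":0,"dp":[7,-5,0],"rot":[0,0,0]},{"fingers":0,"dp":[7,-4,0],"rot":[0,0,0]},{"fingers":0,"dp":[7,-4,0],"rot":[0,0,0]},{"fingers":0,"dp":[4,-2,0],"rot":[0,0,0]},{"fingers":0,"dp":[0,0,0],"rot":[0,0,0]}]'
```

```text
time_s: 11.35
ee_pos: [0.4712, 0.0163, 0.1019]
tool_rot: [[0.453, 0.89, 0.052], [0.892, -0.452, -0.03], [-0.003, 0.06, -0.998]]
ft_force: [0.8, 0.1, -0.1]
finger_gap: 0.5
```

```bash
python3 -m inch '[{"fingers":0,"dp":[0,-3,-11],"rot":[0,0,0]},{"fingers":0,"dp":[2,-1,0],"rot":[0,0,0]},{"fingers":0,"dp":[0,0,0],"rot":[0,0,0]}]'; python3 -m inch '[{"fingers":0,"dp":[2,-1.3,0],"rot":[0,0,0]},{"fingers":0,"dp":[2,-1.2,0],"rot":[0,0,0]},{"fingers":0,"dp":[0,0,0],"rot":[0,0,0]}]'
```

```text
time_s: 11.6
ee_pos: [0.4749, 0.0119, 0.0914]
tool_rot: [[0.453, 0.89, 0.055], [0.891, -0.452, -0.03], [-0.001, 0.063, -0.998]]
ft_force: [-0.6, -0.4, -0.6]
finger_gap: 0.499
time_s: 11.85
ee_pos: [0.4782, 0.0093, 0.0907]
tool_rot: [[0.453, 0.89, 0.053], [0.892, -0.452, -0.03], [-0.002, 0.061, -0.998]]
ft_force: [0.2, -0.3, 0.3]
finger_gap: 0.5
```

```bash
python3 -m inch '[{"fingers":0,"dp":[1.7,-1.2,0],"rot":[0,0,0]},{"fingers":0,"dp":[1.7,-1.2,0],"rot":[0,0,0]},{"fingers":0,"dp":[1.3,-0.8,0],"rot":[0,0,0]},{"fingers":0,"dp":[0,0,0],"rot":[0,0,0]},{"fingers":0,"dp":[0,0,0],"rot":[0,0,0]}]'
```

```text
time_s: 12.27
ee_pos: [0.4815, 0.0066, 0.0903]
tool_rot: [[0.452, 0.891, 0.049], [0.892, -0.451, -0.029], [-0.004, 0.057, -0.998]]
ft_force: [-2.2, 1.1, 1.1]
finger_gap: 0.498
```

```bash
python3 -m inch '[{"fingers":0,"dp":[1.2,-0.5,0],"rot":[0,0,0]},{"fingers":0,"dp":[1,-0.4,0],"rot":[0,0,0]},{"fingers":0,"dp":[0,0,0],"rot":[0,0,0]},{"fingers":0,"dp":[0,0,0],"rot":[0,0,0]}]'; python3 -m inch '[{"fingers":0,"dp":[-8,4,0],"rot":[0,0,0]},{"fingers":0,"dp":[-12,6,0],"rot":[0,0,0]},{"fingers":0,"dp":[-12,6,0],"rot":[0,0,0]},{"fingers":0,"dp":[-5,0,35],"rot":[0,0,0]},{"fingers":0,"dp":[0,0,40],"rot":[0,0,0]},{"fingers":0,"dp":[0,0,40],"rot":[0,0,0]},{"fingers":0,"dp":[0,0,40],"rot":[0,0,0]},{"fingers":0,"dp":[0,0,40],"rot":[0,0,0]}]'; python3 -m inch '[{"fingers":0,"dp":[10,-5,35],"rot":[0,0,0]},{"fingers":0,"dp":[25,-10,25],"rot":[0,0,0]},{"fingers":0,"dp":[36,-18,0],"rot":[0,0,0]},{"fingers":0,"dp":[36,-18,0],"rot":[0,0,0]},{"fingers":0,"dp":[30,-15,0],"rot":[0,0,0]},{"fingers":0,"dp":[0,0,0],"rot":[0,0,0]},{"fingers":0,"dp":[0,0,0],"rot":[0,0,0]}]'
python3 - <<'E'
from rig import ctrl
from h import *
c=ctrl.get_calibration("wrist");p,d=ctrl.grab_frame("wrist"); c=dict(c,p=p,d=d); np.savez("w2.npz",**c); pot(c)
E
python3 -m inch '[{"fingers":0,"dp":[0,-40,0],"rot":[0,0,0]},{"fingers":0,"dp":[0,-40,0],"rot":[0,0,0]},{"fingers":0,"dp":[-5,-40,0],"rot":[0,0,0]},{"fingers":0,"dp":[-10,-40,0],"rot":[0,0,0]},{"fingers":0,"dp":[-10,-40,0],"rot":[0,0,0]},{"fingers":0,"dp":[-10,-40,0],"rot":[0,0,0]},{"fingers":0,"dp":[0,-20,0],"rot":[0,0,0]},{"fingers":0,"dp":[0,0,0],"rot":[0,0,0]}]'
python3 - <<'E'
from rig import ctrl
from h import *
p,d=ctrl.grab_frame("top"); c=dict(ctrl.get_calibration("top"),p=p,d=d); np.savez("t3.npz",**c); pot(c)
s,ds=ctrl.grab_frame("scene"); c2=dict(ctrl.get_calibration("scene"),p=s,d=ds);np.savez("s3.npz",**c2)
a=cv2.resize(p[160:240,275:375,::-1],(400,320),interpolation=2); b=cv2.resize(s[220:320,225:325,::-1],(400,400),interpolation=2)
a=cv2.copyMakeBorder(a,0,80,0,0,0)
cv2.imwrite("pics/t3.png",np.hstack([a,b]))
o=np.load("s2.npz")["p"].astype(int); print("dish rows changed", np.abs(s.astype(int)-o)[285:310,240:310].mean())
E
```

```text
time_s: 12.6
ee_pos: [0.4829, 0.006, 0.0901]
tool_rot: [[0.452, 0.891, 0.048], [0.892, -0.451, -0.029], [-0.005, 0.056, -0.998]]
ft_force: [-1.7, 1.1, 2.2]
finger_gap: 0.501
time_s: 13.27
ee_pos: [0.4368, 0.024, 0.2838]
tool_rot: [[0.45, 0.892, 0.038], [0.893, -0.449, -0.027], [-0.007, 0.047, -0.999]]
ft_force: [1.5, -0.0, -0.2]
finger_gap: 0.496
time_s: 13.85
ee_pos: [0.5826, -0.0424, 0.3605]
tool_rot: [[0.449, 0.891, 0.069], [0.893, -0.448, -0.034], [0.0, 0.077, -0.997]]
ft_force: [0.2, 1.8, 1.3]
finger_gap: 0.5
pot [ 0.5439 -0.0255  0.0624] 316
time_s: 14.57
ee_pos: [0.538, -0.3015, 0.3635]
tool_rot: [[0.434, 0.898, 0.074], [0.901, -0.432, -0.037], [-0.002, 0.083, -0.997]]
ft_force: [0.8, -1.4, -1.0]
finger_gap: 0.503
pot [ 0.5416 -0.0234  0.0605] 125
dish rows changed 4.127047619047619
```

View pics/t3.png

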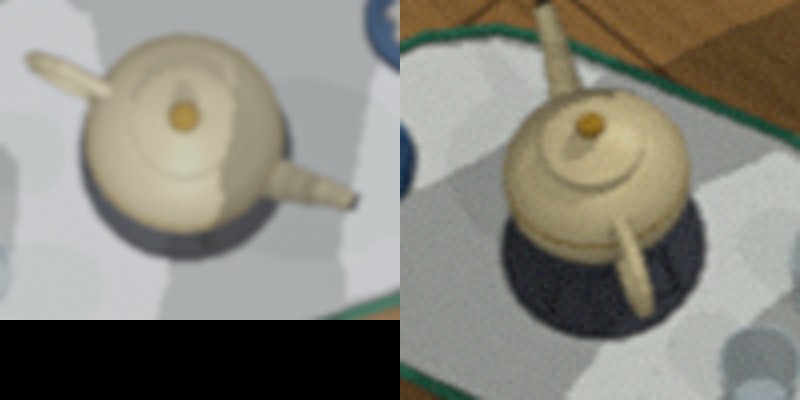

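The pot is upright with its lid on, and the dish outline (bottom at row 338) is the same as before. Both cameras put the pot within about 2 mm of the plate centre, so I'm handing in.

```bash
python3 -c "
from rig import ctrl
print(ctrl.job_done())"
```

```text
the job is handed in; nothing more can be done
None
```

The teapot's foot now stands within about 2 mm of the warmer plate's centre by my camera measurements, inside the 7 mm allowed. It is upright with its lid on. I moved it in two pushes with half-open fingertips against the back of its belly: about 27 mm, then a correction of about 4 mm. I handed in at about 15 s with the arm clear of everything.

- **Last check, wrist camera:** the pot is at (0.544, −0.0255) and the plate centre, measured from the first wrist view, is at (0.543, −0.025). That is about 1 mm off.
- **Last check, top camera:** the pot is about 1.5–2 mm from the averaged centre of the warmer's dish.
- **Warmer:** after the first push its dish edges in the scene camera matched the start to within a millimetre at nearly every point. After the second push I checked it only by eye, and it looked the same.
- **Disagreements:** the cameras' absolute positions differed by 2–3 mm. The top camera's fits to partial dish arcs scattered by up to about 8 mm, so I relied mainly on the wrist view. Two other checks failed: the knob check in the top view found too few pixels, and the wrist camera could not see the dish from overhead.

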